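# Plug the temperature logger into the vial shipper and latch its lid

### The arm

A 6-joint arm with a two-finger parallel gripper is mounted at the origin on the work surface. World frame = base frame: x ahead of the robot, y to its left, z up, the work surface at z = 0. Lengths are in m, angles in rad, forces in N, time in s.
With the tool pointing down it reaches from about 0.35 to 0.775 m from the base axis. Payload 7.3 kg.
Tool frame: the origin (TCP) lies at the very end of the fingers, on their centre line; the grasp point (between the pads) lies 19 mm behind it (pinch_z is the distance from the TCP to the grasp point, in m); z points along the fingers, y is the line along which they close (so a half turn about z gives the same grasp; the last joint's range is limited). The gripper opens to 92 mm and grips with 3 to 60 N. Pads are 19 mm wide; open, the fingers measure 130 mm over their backs; the gripper's body (75 mm by 190 mm) begins 47 mm behind the grasp point.
Start: joints at [1.2, 0.342, 1.524, -0, 1.275, -0.146], TCP at [0.117, 0.512, 0.203] pointing down, gripper open.
Joint ranges: [-2.53, 2.53], [-0.77, 2.02], [0.04, 2.7], [-1, 4.14], [0.28, 2.66], [-3.11, 3.11]. Speed limits (rad/s): [2.57, 2.57, 3.14, 3.14, 3.14, 3.14].

### API

Orientations are given as [roll, pitch, yaw] about the fixed x, y, z axes, in that order (R = Rz(yaw) Ry(pitch) Rx(roll)).
In Python, from cell import * gives the robot as it stands.
- The arm moves only by the tool arm_command, never from a script. Its arguments are lists of equal length, an entry for each row: "fingers": the gripper command: -1 is fully open, 1 is shut, values between are in proportion; "travel": the shift along the tool's x, y, z in m, a list of three; "dr": the turn, a rotation vector about the tool's x, y, z in degrees, a list of three. In form: {"fingers": [fingers, ...], "travel": [[x, y, z], ...], "dr": [[wx, wy, wz], ...]}. A call has 1 to 8 rows; each row is the pose to reach, as a shift and turn from the pose commanded when the call began, along the tool's axes at that moment; what a row does not reach only later rows make up. A row lasts 1/12 s, in which the tool goes at most 41.7 mm and 7.16 degrees, less where a joint would pass 70% of its speed; a pose out of reach is approached as far as the arm can. A call with a gripper value outside its range is refused whole. The fingers move at their own pace and stop on an object; "squeeze" is the grip in N (left out, the last holds). Time passes only in rows, so rows that repeat a pose let the fingers close. It gives the time, the measured TCP pose, the force, the opening and the grip force at its end, in the units of the state.
- observe(): the state, without advancing time (a new reading comes with each control period).
- read_camera(name): name is "scene" or "top" or "wrist"; returns a dict with "color" (480x640x3 uint8, blue, green, red), "z_map" (480x640 float32, m along the optical axis (not along the pixel's ray), 0 where there is no reading), "fx", "fy", "cx", "cy" (pixels), "R" (3x3) and "t" (3): a world point X has camera coordinates R X + t. Camera axes: x right, y down, z forward; pixel columns grow to the right and rows downward; lengths in m; the calibration is good to about 2 mm. The wrist camera is an equidistant fisheye: a pixel r from the principal point sees the ray r / f radians off the axis. A picture is of the moment at which its call begins.
- hand_in(): hands the job in; it is judged then, once.
The state is a dict: "time": time; "qpos": joint angles; "qvel": joint speeds; "joint_efforts": joint torques, N m; "tool_pos": TCP position; "tool_rot": TCP orientation; "contact_force": force on the tool from outside, world axes, zero at the start; "torque": the same for the moment, N m; "opening": finger opening in m; "grip_force": force on a finger pad.
Only numpy, scipy, OpenCV 4.12 (cv2) and the standard library are available. Lean on these libraries where they do the work, as an engineer would, in place of code of your own. Each camera call takes 0.05 s, during which the arm holds its last target. There are 200 camera calls.

### The job

Get the vial shipper ready to leave: plug the orange temperature logger upright into the oblong socket in the shipper's grey insert, all the way down, then swing the blue lid over and press it shut until its catch snaps and it stays closed. Do not knock over the bottles.

Things in the scene. Friction and masses are not known exactly. Their poses are not given: they have to be found in the camera images.
- case: Vial shipper, a white box with a grey insert, fixed to the table. 200 mm along its x, 160 mm along its y, rim 70 mm high (walls 5 mm thick); origin at the centre of its underside, z up. The insert's top is 56 mm up; two rows of four white vial caps (25 mm wide, tops 80 mm up) stand at x = +-78 mm, their cap edges some 50 mm from the plugged logger's faces. The lid's hinge line runs along x at y = +80 mm, z = 70 mm; the catch is in the middle of the opposite side (y = -80 mm).
- socket (a point): Centre of the mouth of the socket in the insert, at case x = 0, y = -20 mm, z = 56 mm. The hole is 33 mm along case x by 49 mm along case y, 30 mm deep, with a 3 mm chamfer at the mouth. Axes as the case's.
- logger_mid (a point): Centre (half-way up) of the loose temperature logger, an orange block with black displays, about 0.12 kg: 30 mm along its x, 46 mm along its y, 70 mm tall, standing upright on the table at the start. It fits the socket either way round; plugged in it stands 40 mm proud of the insert, its centre 61 mm above the table. If it is not fully down the lid does not shut.
- lid (a joint): Lid angle in rad: 0 shut, grows as it opens, 1.57 standing upright, starts leaning back at 1.6 to 1.95. The blue lid is a cap 200 x 160 mm and 41 mm thick. The hinge is stiff, so the lid stays where it is left; swinging it takes 2 to 3 N near the free edge. At about 0.06 rad (free edge some 10 mm up) the sprung catch stops it; going past takes roughly 10 N straight down at the yellow pad, about twice as much at mid-lid; past it the lid snaps to 0 and stays.
- lid_hinge (a point): Point at the middle of the hinge line, 70 mm above the table. Axes as the lid's: with the lid shut they equal the case's; it opens by turning about -x.
- lid_press (a point): Centre of the top of the yellow press pad (70 mm along the hinge direction x 26 mm, 3 mm raised) on the lid's outer face, 140 mm from the hinge line towards the free edge and 44 mm out from the hinge plane along the lid's z; with the lid shut it is at case x = 0, y = -60 mm, z = 114 mm. With the lid standing open the outer face looks to the case's +y.
- bottle_a_mid (a point): Centre, half-way up, of a loose amber bottle with white cap, 48 mm wide, 95 mm tall, z up. A bystander.
- bottle_b_mid (a point): Centre, half-way up, of a loose clear bottle with white cap, 48 mm wide, 95 mm tall, z up. A bystander.

How it is judged:
By the outcome, as a careful person would: the job done as asked, in the order asked, and still so for the second after the job is handed in, with the robot touching nothing.
It also fails if it takes over 58 s, if anything falls off the work surface, if the arm or the gripper's body presses on something with over 40 N, if the wrist force passes 120 N, or if a joint passes its speed limit or range.

## Working session

There is one attempt and no reset: what is moved stays moved. The work goes in short steps, Python scripts to look and compute and a tool call to move; the robot and the scene stay as the last step left them, time stands still between calls to the robot, and variables do not carry over. Pictures are saved under pics/ and viewed, at most 10 in all, crops included, and the job is handed in when it is done.

Besides the shell and the picture viewer there is one more tool, called after "Call:" by a JSON object that holds its "op" and its "data". arm_command: Moves the arm, as the interface text tells. Its arguments: {"type":"object","properties":{"fingers":{"type":"array","items":{"type":"number"}},"travel":{"type":"array","items":{"type":"array","items":{"type":"number"}}},"dr":{"type":"array","items":{"type":"array","items":{"type":"number"}}},"squeeze":{"type":"number"}},"required":["fingers","travel","dr"]}

```bash
mkdir -p pics; ls; python3 - <<'E'
from cell import *
import cv2,numpy as np
print(observe())
for n in("scene","top"):
    c=read_camera(n); cv2.imwrite(f"pics/{n}0.png",c["color"]); np.savez(f"{n}0.npz",**c)
    print(n,c["fx"],c["cx"],c["cy"],c["R"].round(3).tolist(),c["t"])
E
```

```text
pics
{'time': 0.0, 'qpos': array([ 1.19999931e+00,  3.42718351e-01,  1.52504334e+00, -5.40696783e-06,
        1.27542400e+00, -1.45962245e-01]), 'qvel': array([-2.74990436e-04,  4.64921430e-04,  7.54526469e-05, -6.61810976e-04,
       -1.49571299e-03,  8.97851778e-05]), 'joint_efforts': array([ 1.53106179e-03, -4.31235874e+01, -2.44218135e+01,  7.17500551e-02,
        5.58100606e-02, -1.22924225e-04]), 'tool_pos': array([0.11683662, 0.511357  , 0.20253809]), 'tool_rot': array([-3.14001581e+00, -2.26582896e-04,  2.91675928e+00]), 'contact_force': array([-0.43346143,  0.3668506 , -0.34709756]), 'torque': array([ 0.06800099, -0.00621859,  0.02803879]), 'grip_force': 0.0, 'opening': 0.09181703286016371}
scene 487.8448030208052 315.1579536923207 233.40834474145666 [[-0.02, 1.0, 0.017], [0.749, 0.026, -0.662], [-0.663, -0.001, -0.749]] [ 0.10821322 -0.31832724  1.16847685]
top 457.4414926709987 316.96493316722524 238.04703953885812 [[-0.006, -1.0, 0.009], [-0.997, 0.006, -0.073], [0.073, -0.01, -0.997]] [-0.11301929  0.55853273  0.71271198]
```

View pics/scene0.png

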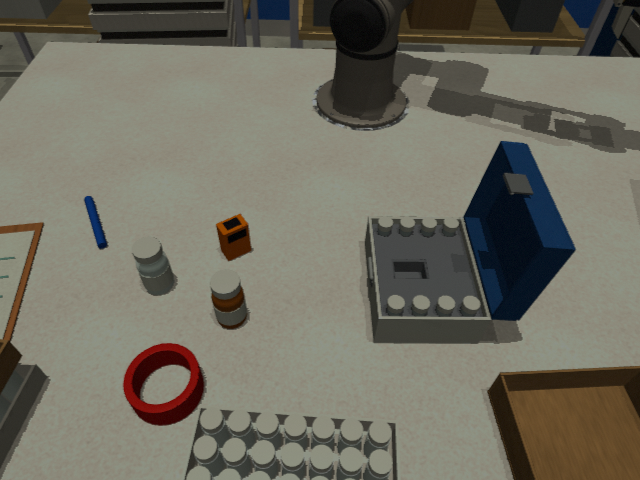

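View pics/top0.png

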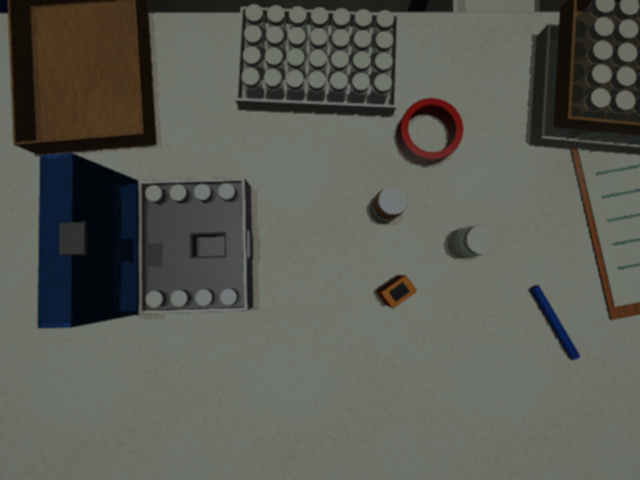

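The scene view shows the logger (235,237), the socket (409,269) and the open lid on the right, at world +y. The top view shows the logger (397,291), the socket (208,245), bottles (388,205) and (472,241), and the lid at (80,240). Next I'll measure from both cameras.

```bash
cat > h.py <<'E'
import numpy as np,cv2
def cloud(c):
    v,u=np.mgrid[:480,:640]; z=c["z_map"].astype(float)
    P=np.stack([(u-c["cx"])/c["fx"]*z,(v-c["cy"])/c["fy"]*z,z],-1)
    W=(P-c["t"])@c["R"]; W[z==0]=np.nan
    return W
def rect(p):
    r=cv2.minAreaRect((p*1000).astype(np.float32)); return np.round(r[0],1),np.round(r[1],1),round(r[2],1)
E
python3 - <<'E'
from h import *
for n in("scene","top"):
    c=dict(np.load(n+"0.npz")); W=cloud(c); hsv=cv2.cvtColor(c["color"],cv2.COLOR_BGR2HSV)
    H,S,V=[hsv[...,i].astype(int) for i in range(3)]
    x,y,z=W[...,0],W[...,1],W[...,2]
    print(n,"table z",np.nanmedian(z[330:400,300:330] if n=="top" else z[150:200,280:310]))
    m=(abs(x-(0.42))<.2)
    box=(slice(205,265),slice(212,258)) if n=="scene" else (slice(265,315),slice(370,425))
    w=W[box]; zz=w[...,2]; k=zz>0.015
    print("logger zmax",np.nanpercentile(zz,[95,98,99.5]))
    t=np.nanpercentile(zz,97); k=abs(zz-t)<.006; print("logger top",rect(w[k][:,:2]),k.sum(), "all",rect(w[zz>.02][:,:2]))
    box=(slice(205,345),slice(362,488)) if n=="scene" else (slice(172,318),slice(136,256))
    w=W[box]; zz=w[...,2]
    k=((zz>.072)&(zz<.088)).astype(np.uint8); nn,l,s,ce=cv2.connectedComponentsWithStats(k)
    for i in range(1,nn):
        if s[i,4]>40: q=w[l==i]; print(" cap",(q.mean(0)*1000).round(1),s[i,4])
    k=(zz>.062)&(zz<.0735); print("rim",rect(w[k][:,:2]))
    k=(zz<.045)&(zz>.015); q=w[k]; 
    sb=(slice(258,282),slice(388,432)) if n=="scene" else (slice(230,260),slice(188,229))
    q=W[sb]; k=q[...,2]<.047; print("hole pts",rect(q[k][:,:2]),np.nanmedian(q[k][:,2]),"insert z",np.nanmedian(q[~k][:,2]))
    k=(H>100)&(H<130)&(S>120)&(y>.15)&(z>.06); q=W[k]; print("lid y,z range",np.nanpercentile(q,[1,50,99],axis=0).round(3).tolist())
    for nm,b in (("A",(slice(270,330),slice(208,250))),("B",(slice(235,297),slice(132,178)))) if n=="scene" else (("A",(slice(183,226),slice(366,410))),("B",(slice(222,262),slice(444,496)))):
        w=W[b];k=w[...,2]>.085; print(nm,w[k].mean(0).round(3))
E
```

```text
scene table z -0.00045991117656833734
logger zmax [0.0702358  0.07112355 0.0719122 ]
logger top (array([ 474., -237.]), array([32.1, 46.1]), 34.8) 420 all (array([ 474.8, -236.7]), array([32.5, 46.6]), 33.0)
 cap [503.9 161.6  75. ] 1057
 cap [471.7  14.4  78.5] 171
 cap [470.8  50.3  78.7] 171
 cap [470.   86.2  78.5] 174
 cap [469.  122.   78.3] 180
 cap [626.9  17.7  78.7] 246
 cap [626.   53.4  78.9] 245
 cap [625.4  89.5  78.8] 244
 cap [624.5 125.2  78.8] 246
rim (array([546.3,  86.4]), array([197.1, 206.6]), 89.6)
hole pts (array([540.7,  52.1]), array([27.2, 47.1]), 0.7) 0.03031199481532074 insert z 0.05508720275380685
lid y,z range [[0.446, 0.152, 0.071], [0.556, 0.184, 0.144], [0.644, 0.203, 0.23]]
A [ 0.611 -0.226  0.094]
B [ 0.552 -0.352  0.094]
top table z -0.0005863656149974709
logger zmax [0.07050754 0.07129768 0.0720462 ]
logger top (array([ 473.4, -236.3]), array([30.4, 45.9]), 34.7) 621 all (array([ 473.4, -236.1]), array([30.7, 46.1]), 34.3)
 cap [590.7 152.8  74. ] 87
 cap [623.6  18.8  79. ] 228
 cap [621.7  90.2  78.8] 239
 cap [622.8  54.6  78.8] 231
 cap [621.  126.2  78.7] 240
 cap [480.1 150.2  74.3] 69
 cap [467.8  50.8  79. ] 239
 cap [468.4  14.9  79.1] 236
 cap [466.  122.4  79.2] 243
 cap [466.8  86.6  79. ] 245
rim (array([545.1,  71.4]), array([200.5, 163.1]), 1.4)
hole pts (array([546. ,  53.6]), array([32. , 46.4]), 1.5) 0.025542823377813932 insert z 0.05472971988809773
lid y,z range [[0.447, 0.152, 0.071], [0.542, 0.188, 0.141], [0.64, 0.204, 0.23]]
A [ 0.606 -0.225  0.094]
B [ 0.548 -0.351  0.094]
```

Both views agree, to be held against the text:
- **Logger:** centre (474,-236), top 70 mm, its 30 mm side at 34.7°.
- **Case:** centre about (546,71), yaw 1.3°.
- **Socket:** about (546,51).

I'll start the move, going high around the lid.

Call:
{"op": "arm_command", "data": {"fingers": [-1,-1,-1,-1,-1,-1,-1,-1], "travel": [[-0.337,-0.294,-0.1],[-0.337,-0.294,-0.1],[-0.337,-0.294,-0.1],[-0.337,-0.294,-0.1],[-0.337,-0.294,-0.1],[-0.337,-0.294,-0.1],[-0.337,-0.294,-0.1],[-0.337,-0.294,-0.1]], "dr": [[0,0,42.4],[0,0,42.4],[0,0,42.4],[0,0,42.4],[0,0,42.4],[0,0,42.4],[0,0,42.4],[0,0,42.4]]}}

```text
time: 0.77
tool_pos: [0.3087, 0.2469, 0.2763]
tool_rot: [-3.142, -0.0, 2.177]
contact_force: [0.7, 0.4, 0.6]
opening: 0.0916
grip_force: 0.0
```

```bash
cat > go.py <<'E'
import sys,numpy as np
from scipy.spatial.transform import Rotation as R
from cell import *
# go.py x y z yaw_deg : shift and turn in tool axes from the current pose to a tool-down target
s=observe(); Q=R.from_euler("xyz",s["tool_rot"])
for a in sys.argv[1:]:
    x,y,z,w=map(float,a.split(","))
    T=R.from_euler("xyz",[np.pi,0,np.radians(w)])
    print(a,"travel",Q.inv().apply(np.array([x,y,z])-s["tool_pos"]).round(4),"dr",np.degrees((Q.inv()*T).as_rotvec()).round(1))
print("t",round(s["time"],2),s["tool_pos"].round(4),np.degrees(s["tool_rot"]).round(1),"F",s["contact_force"].round(1),"op",round(s["opening"],4),"grip",round(s["grip_force"],1))
E
python3 go.py .38,.15,.3,124.7 .474,-.2365,.15,124.7
```

```text
.38,.15,.3,124.7 travel [-0.1202  0.0034 -0.0237] dr [-0. -0.  0.]
.474,-.2365,.15,124.7 travel [-0.4915 -0.1394  0.1263] dr [-0. -0.  0.]
t 0.77 [0.3087 0.2469 0.2763] [-180.    -0.   124.7] F [0.7 0.4 0.6] op 0.0916 grip 0.0
```

Call:
{"op": "arm_command", "data": {"fingers": [-1,-1,-1,-1,-1,-1,-1,-1], "travel": [[-0.12,0.003,-0.024],[-0.12,0.003,-0.024],[-0.491,-0.139,0.126],[-0.491,-0.139,0.126],[-0.491,-0.139,0.126],[-0.491,-0.139,0.126],[-0.491,-0.139,0.126],[-0.491,-0.139,0.126]], "dr": [[0,0,0],[0,0,0],[0,0,0],[0,0,0],[0,0,0],[0,0,0],[0,0,0],[0,0,0]]}}

```text
time: 1.43
tool_pos: [0.4206, -0.0479, 0.2135]
tool_rot: [3.141, -0.0, 2.177]
contact_force: [0.2, 1.0, 0.5]
opening: 0.0916
grip_force: 0.0
```

```bash
python3 go.py .474,-.2365,.13,124.7 .474,-.2365,.046,124.7
```

```text
.474,-.2365,.13,124.7 travel [-0.1855 -0.0635  0.0834] dr [ 0. -0.  0.]
.474,-.2365,.046,124.7 travel [-0.1855 -0.0635  0.1674] dr [ 0. -0.  0.]
t 1.43 [ 0.4206 -0.0479  0.2135] [180.   -0.  124.7] F [0.2 1.  0.5] op 0.0916 grip 0.0
```

Call:
{"op": "arm_command", "data": {"fingers": [-1,-1,-1,-1,-1,-1,-1,-1], "travel": [[-0.186,-0.063,0.083],[-0.186,-0.063,0.083],[-0.186,-0.063,0.083],[-0.186,-0.063,0.083],[-0.186,-0.063,0.083],[-0.186,-0.063,0.083],[-0.186,-0.063,0.083],[-0.186,-0.063,0.083]], "dr": [[0,0,0],[0,0,0],[0,0,0],[0,0,0],[0,0,0],[0,0,0],[0,0,0],[0,0,0]]}}

```text
time: 2.1
tool_pos: [0.4744, -0.234, 0.1308]
tool_rot: [-3.141, -0.002, 2.176]
contact_force: [0.0, -0.2, 0.5]
opening: 0.0919
grip_force: 0.0
```

```bash
python3 go.py .474,-.2365,.044,124.7; python3 -c "
from cell import *
import cv2
cv2.imwrite('pics/w1.png',read_camera('wrist')['color'])"
```

```text
.474,-.2365,.044,124.7 travel [-0.002  -0.0017  0.0868] dr [-0.  -0.1 -0. ]
t 2.1 [ 0.4744 -0.234   0.1308] [-1.800e+02 -1.000e-01  1.247e+02] F [ 0.  -0.2  0.5] op 0.0919 grip 0.0
```

View pics/w1.png

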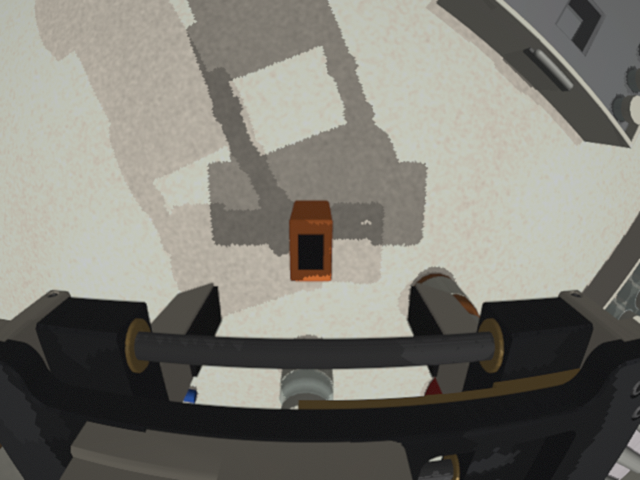

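The logger (311,250) sits square and midway between the fingers (219 and 410), and the bottles are clear. Descend and grip.

Call:
{"op": "arm_command", "data": {"fingers": [-1,-1,-1,-1,-1,1,1,1], "travel": [[-0.002,-0.001,0.03],[-0.002,-0.001,0.06],[-0.002,-0.001,0.08],[-0.002,-0.001,0.087],[-0.002,-0.001,0.087],[-0.002,-0.001,0.087],[-0.002,-0.001,0.087],[-0.002,-0.001,0.087]], "dr": [[0,0,0],[0,0,0],[0,0,0],[0,0,0],[0,0,0],[0,0,0],[0,0,0],[0,0,0]], "squeeze": 25}}

```text
time: 2.82
tool_pos: [0.4763, -0.2372, 0.0459]
tool_rot: [3.14, 0.003, 2.177]
contact_force: [0.0, 0.8, 0.3]
opening: 0.0765
grip_force: 0.0
```

Call:
{"op": "arm_command", "data": {"fingers": [1,1,1,1,1], "travel": [[0,0,0],[0,0,0],[0,0,0],[0,0,0],[0,0,0]], "dr": [[0,0,0],[0,0,0],[0,0,0],[0,0,0],[0,0,0]], "squeeze": 25}}

```text
time: 3.23
tool_pos: [0.4753, -0.2369, 0.0442]
tool_rot: [3.142, -0.0, 2.177]
contact_force: [0.9, -0.6, 0.4]
opening: 0.043
grip_force: 0.0
```

```bash
python3 go.py .474,-.2365,.15,124.7 .5455,.0515,.15,91.3
```

```text
.474,-.2365,.15,124.7 travel [ 0.0011 -0.0008 -0.1058] dr [ 0. -0.  0.]
.5455,.0515,.15,91.3 travel [ 0.1971  0.222  -0.1057] dr [ 0.  -0.  33.4]
t 3.23 [ 0.4753 -0.2369  0.0442] [180.   -0.  124.7] F [ 0.9 -0.6  0.4] op 0.043 grip 0.0
```

Call:
{"op": "arm_command", "data": {"fingers": [1,1,1,1,1,1,1], "travel": [[0,0,0],[0,0,0],[0,0,0],[0,0,0],[0,0,-0.01],[0,0,-0.05],[0,0,-0.09]], "dr": [[0,0,0],[0,0,0],[0,0,0],[0,0,0],[0,0,0],[0,0,0],[0,0,0]]}}

```text
time: 3.82
tool_pos: [0.4739, -0.2359, 0.1342]
tool_rot: [-3.14, -0.005, 2.177]
contact_force: [1.3, -0.5, -2.0]
opening: 0.0291
grip_force: 25.0
```

```bash
python3 go.py .5455,.0515,.15,91.3
```

```text
.5455,.0515,.15,91.3 travel [ 0.1956  0.2225 -0.0153] dr [-0.2 -0.2 33.4]
t 3.82 [ 0.4739 -0.2359  0.1342] [-179.9   -0.3  124.7] F [ 1.3 -0.5 -2. ] op 0.0291 grip 25.0
```

Call:
{"op": "arm_command", "data": {"fingers": [1,1,1,1,1,1,1,1], "travel": [[0.02,0.023,-0.016],[0.05,0.057,-0.016],[0.08,0.091,-0.016],[0.11,0.125,-0.016],[0.14,0.159,-0.016],[0.17,0.193,-0.016],[0.188,0.214,-0.016],[0.1955,0.2225,-0.016]], "dr": [[0,0,4],[0,0,9],[0,0,14],[0,0,19],[0,0,24],[0,0,29],[0,0,33.4],[0,0,33.4]]}}

```text
time: 4.48
tool_pos: [0.5473, 0.0555, 0.151]
tool_rot: [3.141, -0.002, 1.593]
contact_force: [0.5, 0.2, -1.1]
opening: 0.0292
grip_force: 25.0
```

Call:
{"op": "arm_command", "data": {"fingers": [1,1], "travel": [[0,0,0],[0,0,0]], "dr": [[0,0,0],[0,0,0]]}}

```text
time: 4.65
tool_pos: [0.5466, 0.0513, 0.1505]
tool_rot: [-3.141, 0.0, 1.597]
contact_force: [0.5, 0.6, -1.3]
opening: 0.029
grip_force: 25.0
```

```bash
python3 go.py .5455,.0515,.15,91.3; python3 - <<'E'
from cell import *
from h import *
for n in("scene","wrist","top"):
    c=read_camera(n); cv2.imwrite(f"pics/{n}2.png",c["color"]); np.savez(f"{n}2.npz",**c)
    if n=="wrist": continue
    W=cloud(c); hsv=cv2.cvtColor(c["color"],cv2.COLOR_BGR2HSV)
    k=(hsv[...,0]<18)&(hsv[...,1]>150)&(abs(W[...,0]-.545)<.06)&(abs(W[...,1]-.05)<.06)&(W[...,2]>.1)
    q=W[k]; print(n,k.sum(),np.percentile(q,[2,50,98],axis=0).round(4).tolist(),rect(q[:,:2]))
E
```

```text
.5455,.0515,.15,91.3 travel [ 0.0003 -0.0011  0.0005] dr [-0.   0.   0.2]
t 4.65 [0.5466 0.0513 0.1505] [-180.     0.    91.5] F [ 0.5  0.6 -1.3] op 0.029 grip 25.0
scene 1007 [[0.5347, 0.0285, 0.109], [0.56, 0.0405, 0.1395], [0.5622, 0.0721, 0.3162]] (array([560.6,  44. ]), array([62.9, 42.9]), 47.1)
top 524 [[0.5192, 0.0133, 0.1091], [0.5451, 0.0283, 0.1735], [0.5602, 0.0499, 0.368]] (array([532.8,  23.1]), array([76.3, 43. ]), 30.5)
```

View pics/wrist2.png

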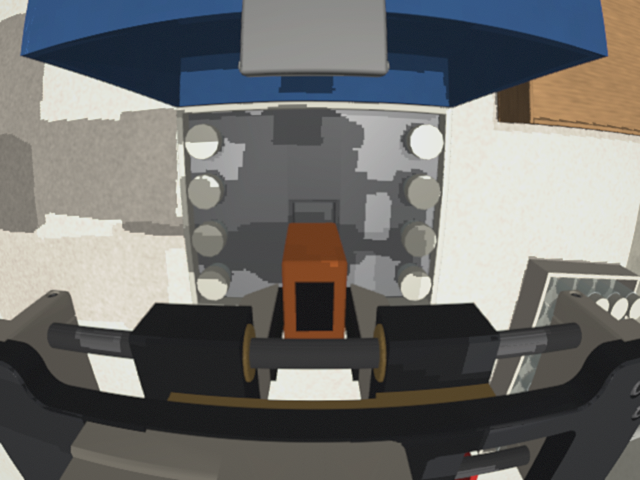

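The wrist view has the logger (315) centred over the socket (289–339, mid 314), and it agrees to about 1 mm with the scene cloud. I'll descend to the mouth, then insert.

Call:
{"op": "arm_command", "data": {"fingers": [1,1,1,1,1,1,1,1], "travel": [[0,0,0.02],[0,0,0.035],[0,0,0.043],[0,0,0.048],[0,0,0.052],[0,0,0.055],[0,0,0.058],[0,0,0.058]], "dr": [[0,0,0.2],[0,0,0.2],[0,0,0.2],[0,0,0.2],[0,0,0.2],[0,0,0.2],[0,0,0.2],[0,0,0.2]]}}

```text
time: 5.47
tool_pos: [0.5468, 0.0504, 0.0921]
tool_rot: [3.142, -0.0, 1.59]
contact_force: [-0.6, 0.8, -1.7]
opening: 0.0287
grip_force: 25.0
```

Call:
{"op": "arm_command", "data": {"fingers": [1,1,1,1,1,1,1,1], "travel": [[0,0,0.004],[0,0,0.008],[0,0,0.012],[0,0,0.015],[0,0,0.018],[0,0,0.02],[0,0,0.022],[0,0,0.022]], "dr": [[0,0,0],[0,0,0],[0,0,0],[0,0,0],[0,0,0],[0,0,0],[0,0,0],[0,0,0]]}}

```text
time: 6.13
tool_pos: [0.5469, 0.0505, 0.0702]
tool_rot: [3.141, -0.0, 1.59]
contact_force: [-1.4, 0.6, -0.6]
opening: 0.0287
grip_force: 25.0
```

Call:
{"op": "arm_command", "data": {"fingers": [1,1,1], "travel": [[0,0,0.001],[0,0,0.002],[0,0,0.002]], "dr": [[0,0,0],[0,0,0],[0,0,0]]}}

```text
time: 6.38
tool_pos: [0.5472, 0.0506, 0.07]
tool_rot: [3.14, 0.0, 1.59]
contact_force: [-3.8, 0.1, 12.3]
opening: 0.0289
grip_force: 25.1
```

Seated: 12 N upward at z 0.070, as expected. Release with a partial opening and rise.

Call:
{"op": "arm_command", "data": {"fingers": [-0.1,-0.1,-0.1,-0.1,-0.1,-0.1,-0.1], "travel": [[0,0,0],[0,0,0],[0,0,0],[0,0,0],[0,0,-0.02],[0,0,-0.06],[0,0,-0.1]], "dr": [[0,0,0],[0,0,0],[0,0,0],[0,0,0],[0,0,0],[0,0,0],[0,0,0]]}}

```text
time: 6.97
tool_pos: [0.5456, 0.0506, 0.1679]
tool_rot: [-3.137, -0.0, 1.59]
contact_force: [1.0, -1.0, 0.5]
opening: 0.0505
grip_force: 0.0
```

Call:
{"op": "arm_command", "data": {"fingers": [1,1,1,1,1,1], "travel": [[0,0,-0.04],[0,0,-0.08],[0,0,-0.12],[0,0,-0.14],[0,0,-0.14],[0,0,-0.14]], "dr": [[0,0,0],[0,0,0],[0,0,0],[0,0,0],[0,0,0],[0,0,0]]}}

```text
time: 7.47
tool_pos: [0.5472, 0.0505, 0.3089]
tool_rot: [3.139, 0.0, 1.59]
contact_force: [-0.3, 0.2, -0.9]
opening: 0.0149
grip_force: 0.0
```

```bash
python3 go.py .545,.29,.3,91.3; python3 - <<'E'
from cell import *
from h import *
for n in("scene","top"):
    c=read_camera(n); cv2.imwrite(f"pics/{n}3.png",c["color"])
    W=cloud(c); hsv=cv2.cvtColor(c["color"],cv2.COLOR_BGR2HSV)
    k=(hsv[...,0]<18)&(hsv[...,1]>150)&(abs(W[...,0]-.545)<.05)&(abs(W[...,1]-.05)<.05)&(W[...,2]>.06)&(W[...,2]<.13)
    q=W[k]; print(n,k.sum(),np.percentile(q[:,2],[50,95,99])) if k.sum() else print(n,0)
    k=(hsv[...,0]>100)&(hsv[...,0]<130)&(hsv[...,1]>120)&(W[...,1]>.14)&(W[...,1]<.3)&(W[...,2]>.06)&(abs(W[...,0]-.545)<.09)
    q=W[k]; b=np.digitize(q[:,2],np.arange(.08,.25,.02))
    for i in range(1,9):
        m=b==i
        if m.sum()>5: print("  z",(.07+.02*i).__round__(3),"y",np.percentile(q[m,1],[2,98]).round(3))
E
```

```text
.545,.29,.3,91.3 travel [0.2395 0.0025 0.0089] dr [ 0.1  0.  -0.2]
t 7.47 [0.5472 0.0505 0.3089] [179.9   0.   91.1] F [-0.3  0.2 -0.9] op 0.0149 grip 0.0
scene 695 [0.09360406 0.0970301  0.09759772]
  z 0.09 y [0.186 0.191]
  z 0.11 y [0.188 0.193]
  z 0.13 y [0.19  0.194]
  z 0.15 y [0.192 0.197]
  z 0.17 y [0.194 0.198]
  z 0.23 y [0.165 0.204]
top 600 [0.09503517 0.0971324  0.09807901]
  z 0.23 y [0.2   0.203]
```

View pics/scene3.png

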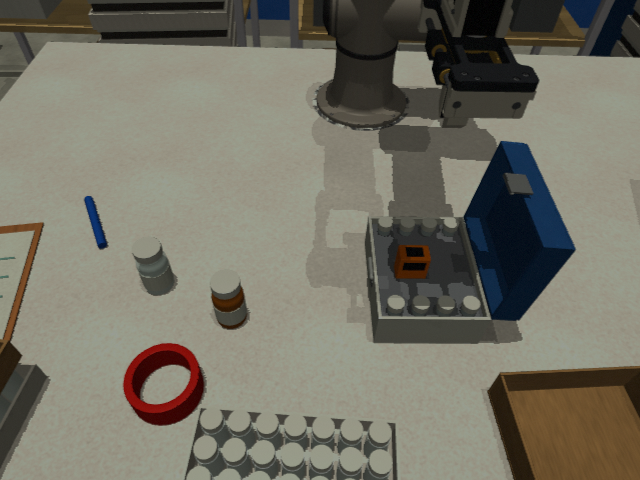

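The logger is fully down (top 96–97 mm) and the bottles are standing. The lid leans at about 1.67 rad with its top outer edge near y 0.208, z 0.225. I'll go over and behind it.

Call:
{"op": "arm_command", "data": {"fingers": [1,1,1,1,1,1,1,1], "travel": [[0.04,0,0],[0.08,0,0],[0.12,0,0],[0.16,0,0],[0.2,0.002,0],[0.235,0.002,0],[0.24,0.002,0.04],[0.24,0.002,0.08]], "dr": [[0,0,0],[0,0,0],[0,0,0],[0,0,0],[0,0,0],[0,0,0],[0,0,0],[0,0,0]]}}

```text
time: 8.23
tool_pos: [0.5441, 0.2937, 0.227]
tool_rot: [3.139, -0.001, 1.594]
contact_force: [1.0, -0.4, -1.5]
opening: 0.0003
grip_force: 0.0
```

Call:
{"op": "arm_command", "data": {"fingers": [1,1,1], "travel": [[0,0,0.025],[0,0,0.025],[0,0,0.025]], "dr": [[0,0,0],[0,0,0],[0,0,0]]}}

```text
time: 8.48
tool_pos: [0.543, 0.2901, 0.2011]
tool_rot: [-3.137, 0.002, 1.59]
contact_force: [-0.0, 0.7, 0.5]
opening: 0.0004
grip_force: 0.0
```

```bash
python3 go.py .545,.23,.205,91.3 .545,.2045,.21,91.3  .545,.186,.214,91.3 .545,.167,.2166,91.3 .545,.148,.2155,91.3 .545,.1286,.2132,91.3
```

```text
.545,.23,.205,91.3 travel [-0.0601  0.0008 -0.0038] dr [-0.3  0.1 -0.2]
.545,.2045,.21,91.3 travel [-0.0856  0.0003 -0.0088] dr [-0.3  0.1 -0.2]
.545,.186,.214,91.3 travel [-1.042e-01 -1.000e-04 -1.280e-02] dr [-0.3  0.1 -0.2]
.545,.167,.2166,91.3 travel [-0.1232 -0.0005 -0.0153] dr [-0.3  0.1 -0.2]
.545,.148,.2155,91.3 travel [-0.1421 -0.0009 -0.0142] dr [-0.3  0.1 -0.2]
.545,.1286,.2132,91.3 travel [-0.1615 -0.0012 -0.0119] dr [-0.3  0.1 -0.2]
t 8.48 [0.543  0.2901 0.2011] [-1.797e+02  1.000e-01  9.110e+01] F [-0.   0.7  0.5] op 0.0004 grip 0.0
```

Call:
{"op": "arm_command", "data": {"fingers": [1,1,1,1,1,1,1,1], "travel": [[-0.035,0,-0.003],[-0.06,0,-0.004],[-0.075,0,-0.007],[-0.087,0,-0.009],[-0.098,0,-0.011],[-0.11,0,-0.014],[-0.123,0,-0.015],[-0.123,0,-0.015]], "dr": [[0,0,0],[0,0,0],[0,0,0],[0,0,0],[0,0,0],[0,0,0],[0,0,0],[0,0,0]]}}

```text
time: 9.15
tool_pos: [0.547, 0.1656, 0.2189]
tool_rot: [3.141, 0.0, 1.589]
contact_force: [0.1, 0.3, -0.9]
opening: 0.0001
grip_force: 0.0
```

```bash
python3 go.py .545,.167,.2166,91.3 .545,.148,.2155,91.3 .545,.1286,.2132,91.3 .545,.0926,.2001,91.3 .545,.0613,.1781,91.3 ; python3 -c "
from cell import *
import cv2
cv2.imwrite('pics/s4.png',read_camera('scene')['color'])"
```

```text
.545,.167,.2166,91.3 travel [ 0.0014 -0.0019  0.0022] dr [ 0.1  0.  -0.3]
.545,.148,.2155,91.3 travel [-0.0176 -0.0023  0.0034] dr [ 0.1  0.  -0.3]
.545,.1286,.2132,91.3 travel [-0.037  -0.0026  0.0057] dr [ 0.1  0.  -0.3]
.545,.0926,.2001,91.3 travel [-0.073  -0.0033  0.0188] dr [ 0.1  0.  -0.3]
.545,.0613,.1781,91.3 travel [-0.1042 -0.0039  0.0408] dr [ 0.1  0.  -0.3]
t 9.15 [0.547  0.1656 0.2189] [179.9   0.   91. ] F [ 0.1  0.3 -0.9] op 0.0001 grip 0.0
```

View pics/s4.png

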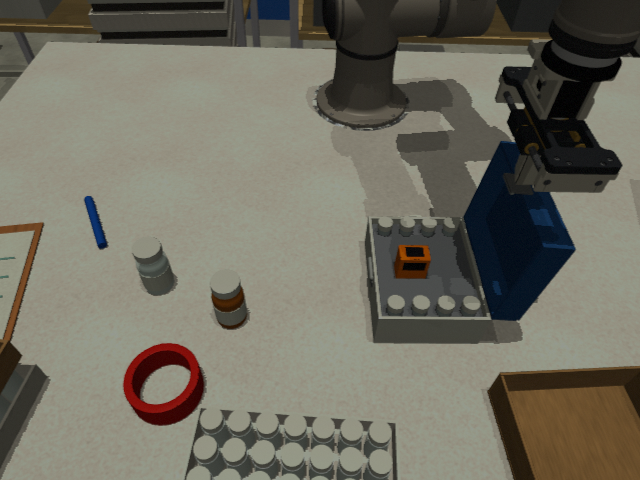

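The picture shows the finger at (525,180) near the lid's top edge, and the lid looks little moved. I'll check with depth.

```bash
python3 - <<'E'
from cell import *
from h import *
for n in("scene","top"):
    c=read_camera(n); np.savez(f"{n}5.npz",**c)
    W=cloud(c); hsv=cv2.cvtColor(c["color"],cv2.COLOR_BGR2HSV)
    k=(hsv[...,0]>100)&(hsv[...,0]<130)&(hsv[...,1]>120)&(W[...,1]>.0)&(W[...,1]<.35)&(W[...,2]>.06)&(abs(W[...,0]-.545)<.12)
    q=W[k]; print(n,k.sum(),np.percentile(q,[1,99],axis=0).round(3).tolist())
    b=np.digitize(q[:,2],np.arange(.08,.27,.02))
    for i in range(0,10):
        m=b==i
        if m.sum()>5: print("  z",round(.07+.02*i,3),"y",np.percentile(q[m,1],[2,50,98]).round(3),m.sum())
cv2.imwrite("pics/top5.png",c["color"])
print(observe()["contact_force"])
E
```

```text
scene 11230 [[0.446, 0.149, 0.071], [0.644, 0.203, 0.388]]
  z 0.07 y [0.15  0.169 0.188] 2410
  z 0.09 y [0.152 0.187 0.191] 998
  z 0.11 y [0.154 0.189 0.193] 1093
  z 0.13 y [0.156 0.191 0.195] 1147
  z 0.15 y [0.158 0.193 0.197] 1170
  z 0.17 y [0.159 0.193 0.199] 938
  z 0.19 y [0.161 0.177 0.201] 522
  z 0.21 y [0.162 0.178 0.204] 458
  z 0.23 y [0.164 0.181 0.205] 2267
top 12234 [[0.447, 0.133, 0.07], [0.64, 0.202, 0.344]]
  z 0.07 y [0.151 0.171 0.19 ] 3559
  z 0.09 y [0.155 0.189 0.192] 1102
  z 0.11 y [0.157 0.191 0.194] 1217
  z 0.13 y [0.159 0.193 0.196] 1305
  z 0.15 y [0.161 0.195 0.198] 1188
  z 0.17 y [0.159 0.195 0.199] 458
  z 0.19 y [0.16  0.168 0.186] 140
  z 0.21 y [0.162 0.167 0.177] 100
  z 0.23 y [0.164 0.175 0.204] 2723
[ 0.10919691  0.60157171 -0.84343383]
```

View pics/top5.png

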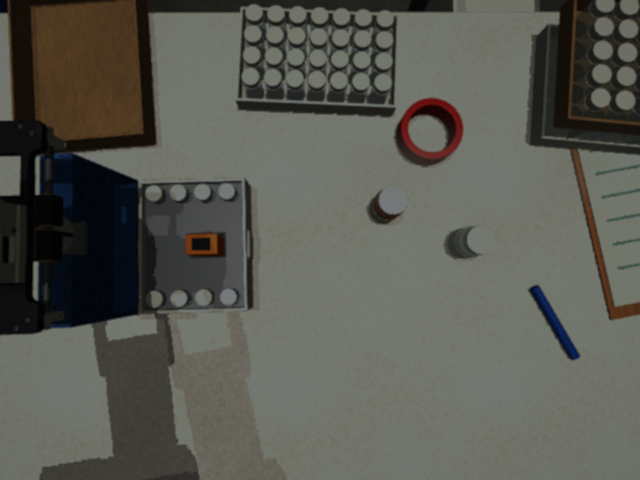

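```bash
python3 - <<'E'
from h import *
for f in("scene0","scene5"):
    c=dict(np.load(f+".npz")); W=cloud(c)
    for r in range(140,240,8): print(f,r,[tuple((W[r,u]*1000).round(0).astype(int)) for u in (490,505,518,530,545,560)])
c=dict(np.load("scene5.npz")); cv2.imwrite("pics/crop5.png",cv2.resize(c["color"][60:330,440:640],None,fx=2.2,fy=2.2,interpolation=cv2.INTER_CUBIC))
E
```

```text
scene0 140 [(np.int64(140), np.int64(280), np.int64(0)), (np.int64(137), np.int64(314), np.int64(-1)), (np.int64(138), np.int64(343), np.int64(0)), (np.int64(137), np.int64(369), np.int64(0)), (np.int64(133), np.int64(404), np.int64(-1)), (np.int64(139), np.int64(434), np.int64(4))]
scene0 148 [(np.int64(171), np.int64(273), np.int64(2)), (np.int64(461), np.int64(166), np.int64(230)), (np.int64(457), np.int64(186), np.int64(227)), (np.int64(165), np.int64(361), np.int64(0)), (np.int64(165), np.int64(394), np.int64(1)), (np.int64(161), np.int64(428), np.int64(-1))]
scene0 156 [(np.int64(196), np.int64(268), np.int64(0)), (np.int64(474), np.int64(164), np.int64(226)), (np.int64(475), np.int64(182), np.int64(227)), (np.int64(472), np.int64(200), np.int64(225)), (np.int64(190), np.int64(387), np.int64(-1)), (np.int64(189), np.int64(419), np.int64(0))]
scene0 164 [(np.int64(447), np.int64(160), np.int64(188)), (np.int64(448), np.int64(182), np.int64(190)), (np.int64(494), np.int64(177), np.int64(228)), (np.int64(491), np.int64(194), np.int64(227)), (np.int64(215), np.int64(380), np.int64(
[... 5902 characters left out ...]
(229)), (np.int64(595), np.int64(204), np.int64(225))]
scene5 228 [(np.int64(473), np.int64(186), np.int64(75)), (np.int64(510), np.int64(190), np.int64(115)), (np.int64(535), np.int64(194), np.int64(144)), (np.int64(557), np.int64(197), np.int64(168)), (np.int64(611), np.int64(180), np.int64(227)), (np.int64(610), np.int64(198), np.int64(227))]
scene5 236 [(np.int64(486), np.int64(185), np.int64(70)), (np.int64(520), np.int64(189), np.int64(109)), (np.int64(544), np.int64(194), np.int64(137)), (np.int64(566), np.int64(196), np.int64(162)), (np.int64(625), np.int64(175), np.int64(228)), (np.int64(624), np.int64(194), np.int64(228))]<stdin>:4: RuntimeWarning: invalid value encountered in cast
```

View pics/crop5.png

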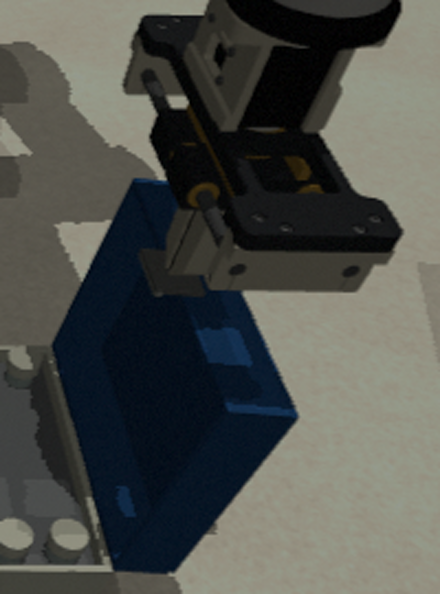

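The finger's visible end (518,184) sits about z 0.24, above the lid edge, and nothing was touched. Before moving on I'll check where the fingertips really are relative to the reported TCP, using the stored clouds.

```bash
python3 - <<'E'
from h import *
for f in("scene2","top2"):
    c=dict(np.load(f+".npz")); W=cloud(c); hsv=cv2.cvtColor(c["color"],cv2.COLOR_BGR2HSV)
    x,y,z=W[...,0],W[...,1],W[...,2]
    k=(abs(y-.051)<.03)&(abs(x-.5466)<.06)&(z>.1)&(z<.24)
    q=W[k]; o=(hsv[k][:,1]>150)&(hsv[k][:,0]<18)
    print(f,"orange z",np.percentile(q[o][:,2],[1,50,99]) if o.any() else 0)
    g=q[~o]; 
    for lo in np.arange(.10,.24,.01):
        m=(g[:,2]>=lo)&(g[:,2]<lo+.01)
        if m.sum(): print("  z",lo.round(2),m.sum(),"x",np.percentile(g[m,0],[2,98]).round(3),"y",np.percentile(g[m,1],[2,98]).round(3))
E
```

```text
scene2 orange z [0.10819744 0.13824878 0.1772791 ]
  z 0.1 1 x [0.558 0.558] y [0.075 0.075]
  z 0.11 3 x [0.559 0.56 ] y [0.074 0.075]
  z 0.12 3 x [0.559 0.559] y [0.074 0.075]
  z 0.13 2 x [0.56 0.56] y [0.074 0.074]
  z 0.14 5 x [0.56  0.561] y [0.073 0.074]
  z 0.15 69 x [0.559 0.563] y [0.037 0.074]
  z 0.16 13 x [0.561 0.563] y [0.036 0.063]
  z 0.17 32 x [0.525 0.562] y [0.032 0.043]
  z 0.18 6 x [0.53  0.532] y [0.04  0.043]
  z 0.22 7 x [0.513 0.52 ] y [0.04  0.041]
  z 0.23 23 x [0.525 0.53 ] y [0.037 0.063]
top2 orange z [0.10824659 0.16846971 0.17771533]
  z 0.1 4 x [0.53  0.531] y [0.028 0.034]
  z 0.11 9 x [0.53 0.53] y [0.033 0.045]
  z 0.13 1 x [0.53 0.53] y [0.04 0.04]
  z 0.17 50 x [0.54  0.555] y [0.039 0.052]
  z 0.19 3 x [0.561 0.561] y [0.044 0.046]
  z 0.2 10 x [0.561 0.566] y [0.04  0.043]
  z 0.21 8 x [0.561 0.566] y [0.04  0.042]
```

Call:
{"op": "arm_command", "data": {"fingers": [1,1,1,1], "travel": [[0,0,-0.03],[0,0,-0.06],[0,0,-0.06],[0,0,-0.06]], "dr": [[0,0,0],[0,0,0],[0,0,0],[0,0,0]]}}

```text
time: 9.63
tool_pos: [0.5472, 0.1685, 0.2798]
tool_rot: [3.138, -0.001, 1.591]
contact_force: [-0.8, 0.5, 0.3]
opening: 0.0007
grip_force: 0.0
```

```bash
python3 - <<'E'
from cell import *
from h import *
print(observe()["tool_pos"],observe()["opening"])
c=read_camera("scene"); W=cloud(c); np.savez("scene6.npz",**c)
k=(abs(W[...,0]-.547)<.06)&(abs(W[...,1]-.166)<.03)&(W[...,2]>.2)&(W[...,2]<.36)
g=W[k]
for lo in np.arange(.20,.36,.01):
    m=(g[:,2]>=lo)&(g[:,2]<lo+.01)
    if m.sum(): print("  z",lo.round(2),m.sum(),"x",np.percentile(g[m,0],[2,98]).round(3),"y",np.percentile(g[m,1],[2,98]).round(3))
a=dict(np.load("scene2.npz"))["color"][130:330,300:520]; b=c["color"][60:260,420:640]
cv2.imwrite("pics/cmp6.png",cv2.resize(np.hstack([a,b]),None,fx=1.8,fy=1.8,interpolation=cv2.INTER_CUBIC))
E
```

```text
[0.54723784 0.16852524 0.2798106 ] 0.0006618394116531285
  z 0.22 1201 x [0.49  0.605] y [0.165 0.196]
  z 0.23 394 x [0.514 0.594] y [0.145 0.175]
  z 0.24 137 x [0.528 0.562] y [0.145 0.166]
  z 0.3 52 x [0.539 0.558] y [0.157 0.178]
  z 0.31 157 x [0.533 0.565] y [0.157 0.175]
  z 0.32 201 x [0.531 0.565] y [0.157 0.171]
  z 0.33 213 x [0.531 0.566] y [0.157 0.17 ]
  z 0.34 193 x [0.533 0.567] y [0.157 0.169]
  z 0.35 73 x [0.551 0.568] y [0.157 0.162]
```

View pics/cmp6.png

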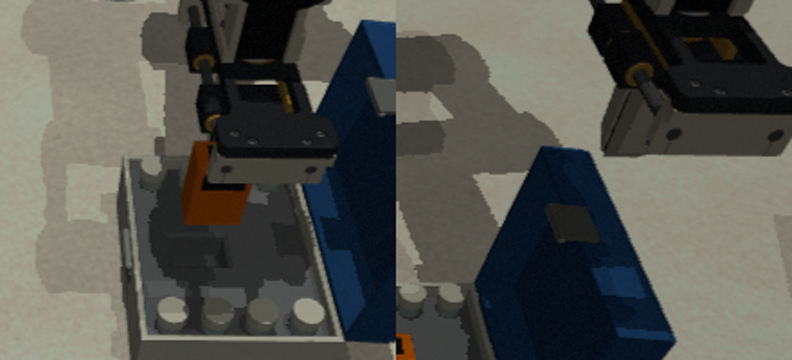

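The cloud has the fingertips ending at z 0.303 with the TCP reported at 0.280, and about 0.242 against 0.219 earlier. So the real tips are about 23 mm above the reported TCP, and the finger passed over the lid edge. The lid and catch plate are untouched. I'll go back behind the lid and 23 mm lower.

Call:
{"op": "arm_command", "data": {"fingers": [1,1,1,1,1,1,1,1], "travel": [[0.04,0,0],[0.08,0,0],[0.115,0,0],[0.122,0,0.03],[0.122,0,0.065],[0.122,0,0.1],[0.122,0,0.1],[0.122,0,0.1]], "dr": [[0,0,0],[0,0,0],[0,0,0],[0,0,0],[0,0,0],[0,0,0],[0,0,0],[0,0,0]]}}

```text
time: 10.35
tool_pos: [0.5425, 0.2893, 0.1759]
tool_rot: [-3.136, 0.002, 1.591]
contact_force: [-0.7, -0.0, 0.8]
opening: 0.0004
grip_force: 0.0
```

Call:
{"op": "arm_command", "data": {"fingers": [1,1,1,1,1,1,1], "travel": [[-0.03,0,0],[-0.05,0,0],[-0.06,0,0],[-0.07,0,0],[-0.08,0,-0.004],[-0.086,0,-0.007],[-0.086,0,-0.007]], "dr": [[0,0,0],[0,0,0],[0,0,0],[0,0,0],[0,0,0],[0,0,0],[0,0,0]]}}

```text
time: 10.93
tool_pos: [0.5464, 0.2028, 0.1866]
tool_rot: [3.14, -0.0, 1.589]
contact_force: [0.2, 0.0, -0.1]
opening: 0.0003
grip_force: 0.0
```

```bash
cat > lid.py <<'E'
from cell import *
from h import *
for n in("scene","top"):
    c=read_camera(n); W=cloud(c); hsv=cv2.cvtColor(c["color"],cv2.COLOR_BGR2HSV)
    k=(hsv[...,0]>105)&(hsv[...,0]<125)&(hsv[...,1]>150)&(abs(W[...,0]-.545)<.1)&(abs(W[...,0]-.545)>.06)&(W[...,1]>-.03)&(W[...,1]<.3)&(W[...,2]>.05)&(W[...,2]<.25)
    q=W[k]-[0,.151,.07]; r=np.hypot(q[:,1],q[:,2]); f=r>.14
    print(n,k.sum(),"rmax",np.percentile(r,99).round(3),"lid deg",np.degrees(np.percentile(np.arctan2(q[f,2],-q[f,1]),[2,50,98])).round(1),"yz99",np.percentile(q,[1,99],axis=0).round(3)[:,1:].tolist())
E
python3 go.py .545,.167,.194,91.3; python3 lid.py
```

```text
.545,.167,.194,91.3 travel [-0.0358 -0.0021 -0.0074] dr [ 0.1 -0.  -0.2]
t 10.93 [0.5464 0.2028 0.1866] [179.9  -0.   91.1] F [ 0.2  0.  -0.1] op 0.0003 grip 0.0
scene 4116 rmax 0.165 lid deg [ 88.1  95.2 102.8] yz99 [[-0.005, 0.004], [0.037, 0.162]]
top 5136 rmax 0.165 lid deg [ 88.2  95.1 102.1] yz99 [[-0.005, 0.003], [0.038, 0.162]]
```

The lid is now at 88° and following the finger. Continue along the arc.

Call:
{"op": "arm_command", "data": {"fingers": [1,1,1,1,1,1,1,1], "travel": [[-0.018,-0.001,-0.004],[-0.036,-0.001,-0.007],[-0.055,-0.001,-0.006],[-0.075,-0.001,-0.003],[-0.094,-0.001,0.002],[-0.11,-0.001,0.01],[-0.127,-0.001,0.02],[-0.127,-0.001,0.02]], "dr": [[0,0,0],[0,0,0],[0,0,0],[0,0,0],[0,0,0],[0,0,0],[0,0,0],[0,0,0]]}}

```text
time: 11.7
tool_pos: [0.5464, 0.0746, 0.1635]
tool_rot: [-3.138, 0.001, 1.589]
contact_force: [-1.3, -0.3, -1.1]
opening: 0.0003
grip_force: 0.0
```

```bash
python3 go.py .5455,.0613,.155,91.3 .5455,.0367,.126,91.3 .5455,.025,.106,91.3; python3 lid.py
```

```text
.5455,.0613,.155,91.3 travel [-0.0133 -0.0011  0.0085] dr [-0.2  0.1 -0.3]
.5455,.0367,.126,91.3 travel [-0.0378 -0.0015  0.0375] dr [-0.2  0.1 -0.3]
.5455,.025,.106,91.3 travel [-0.0495 -0.0016  0.0575] dr [-0.2  0.1 -0.3]
t 11.7 [0.5464 0.0746 0.1635] [-1.798e+02  1.000e-01  9.100e+01] F [-1.3 -0.3 -1.1] op 0.0003 grip 0.0
scene 2780 rmax 0.166 lid deg [35.7 45.9 52.1] yz99 [[-0.13, 0.015], [0.018, 0.125]]
top 3162 rmax 0.166 lid deg [35.5 46.  52.1] yz99 [[-0.132, 0.045], [0.01, 0.125]]
```

Call:
{"op": "arm_command", "data": {"fingers": [1,1,1,1,1,1,1], "travel": [[-0.013,-0.001,0.008],[-0.02,-0.001,0.015],[-0.027,-0.001,0.023],[-0.033,-0.001,0.03],[-0.038,-0.001,0.037],[-0.046,-0.001,0.047],[-0.046,-0.001,0.047]], "dr": [[0,0,0],[0,0,0],[0,0,0],[0,0,0],[0,0,0],[0,0,0],[0,0,0]]}}

```text
time: 12.38
tool_pos: [0.5459, 0.0292, 0.1158]
tool_rot: [-3.138, -0.0, 1.589]
contact_force: [0.3, -0.1, 0.3]
opening: 0.001
grip_force: 0.0
```

```bash
python3 go.py .546,.02,.103,91.3 .546,.012,.099,91.3 .546,.012,.091,91.3 ; python3 lid.py
```

```text
.546,.02,.103,91.3 travel [-0.0092  0.      0.0128] dr [-0.2 -0.  -0.2]
.546,.012,.099,91.3 travel [-0.0172 -0.0001  0.0168] dr [-0.2 -0.  -0.2]
.546,.012,.091,91.3 travel [-0.0172 -0.0001  0.0248] dr [-0.2 -0.  -0.2]
t 12.38 [0.5459 0.0292 0.1158] [-179.8   -0.    91.1] F [ 0.3 -0.1  0.3] op 0.001 grip 0.0
scene 3143 rmax 0.165 lid deg [10.7 24.1 27.3] yz99 [[-0.157, 0.01], [0.003, 0.068]]
top 1098 rmax 0.169 lid deg [11.  23.9 26. ] yz99 [[-0.159, 0.03], [0.0, 0.073]]
```

Call:
{"op": "arm_command", "data": {"fingers": [1,1,1,1,1,1], "travel": [[-0.005,0,0.005],[-0.01,0,0.01],[-0.015,0,0.014],[-0.017,0,0.016],[-0.017,0,0.018],[-0.017,0,0.018]], "dr": [[0,0,0],[0,0,0],[0,0,0],[0,0,0],[0,0,0],[0,0,0]]}}

```text
time: 12.98
tool_pos: [0.5473, 0.0133, 0.0998]
tool_rot: [-3.141, -0.0, 1.59]
contact_force: [-0.6, -0.2, 0.2]
opening: 0.0006
grip_force: 0.0
```

Call:
{"op": "arm_command", "data": {"fingers": [1,1,1,1], "travel": [[0,0,0.002],[0,0,0.004],[0,0,0.006],[0,0,0.006]], "dr": [[0,0,0],[0,0,0],[0,0,0],[0,0,0]]}}

```text
time: 13.32
tool_pos: [0.5478, 0.0124, 0.0954]
tool_rot: [3.14, 0.002, 1.591]
contact_force: [-2.8, -4.6, 7.7]
opening: 0.0004
grip_force: 3.7
```

```bash
python3 go.py .546,.012,.088,91.3; python3 lid.py
```

```text
.546,.012,.088,91.3 travel [-0.0004 -0.0019  0.0074] dr [ 0.1  0.1 -0.1]
t 13.32 [0.5478 0.0124 0.0954] [1.799e+02 1.000e-01 9.120e+01] F [-2.8 -4.6  7.7] op 0.0004 grip 3.7
scene 3143 rmax 0.163 lid deg [ 3.5 17.  19.2] yz99 [[-0.161, 0.008], [-0.002, 0.047]]
top 1196 rmax 0.165 lid deg [ 5.2 13.8 16.6] yz99 [[-0.161, 0.018], [-0.004, 0.046]]
```

At the catch (about 3.5°, 8 N). Press through.

Call:
{"op": "arm_command", "data": {"fingers": [1,1,1,1,1,1], "travel": [[0,0,0.002],[0,0,0.004],[0,0,0.006],[0,0,0.007],[0,0,0.007],[0,0,0.007]], "dr": [[0,0,0],[0,0,0],[0,0,0],[0,0,0],[0,0,0],[0,0,0]]}}

```text
time: 13.92
tool_pos: [0.5485, 0.0128, 0.0908]
tool_rot: [3.138, 0.002, 1.591]
contact_force: [-8.4, -2.5, 25.8]
opening: 0.0004
grip_force: 12.6
```

```bash
python3 go.py .546,.012,.088,91.3; python3 lid.py
```

```text
.546,.012,.088,91.3 travel [-0.0008 -0.0026  0.0028] dr [ 0.2  0.1 -0.1]
t 13.92 [0.5485 0.0128 0.0908] [1.798e+02 1.000e-01 9.120e+01] F [-8.4 -2.5 25.8] op 0.0004 grip 12.6
scene 3209 rmax 0.163 lid deg [ 2.1 15.1 17.3] yz99 [[-0.162, 0.005], [-0.003, 0.043]]
top 1240 rmax 0.166 lid deg [ 3.  13.5 15.1] yz99 [[-0.162, 0.013], [-0.005, 0.043]]
```

Call:
{"op": "arm_command", "data": {"fingers": [1,1,1,1,1,1,1], "travel": [[0,0,-0.005],[0,0,-0.02],[0,0,-0.05],[0,0,-0.09],[0,0,-0.13],[0,0,-0.16],[0,0,-0.16]], "dr": [[0,0,0],[0,0,0],[0,0,0],[0,0,0],[0,0,0],[0,0,0],[0,0,0]]}}

```text
time: 14.6
tool_pos: [0.5505, 0.0137, 0.2542]
tool_rot: [3.129, 0.001, 1.591]
contact_force: [0.6, 0.1, 0.1]
opening: 0.0007
grip_force: 0.0
```

```bash
python3 go.py .546,.012,.25,91.3; python3 lid.py; python3 - <<'E'
from cell import *
from h import *
for n in("scene","top"):
    c=read_camera(n); W=cloud(c); hsv=cv2.cvtColor(c["color"],cv2.COLOR_BGR2HSV); cv2.imwrite(f"pics/{n}9.png",c["color"])
    k=(hsv[...,0]>105)&(hsv[...,0]<125)&(hsv[...,1]>120)&(abs(W[...,0]-.545)<.09)&(abs(W[...,1]-.07)<.07)&(W[...,2]>.1)&(W[...,2]<.14)
    q=W[k]; A=np.c_[q[:,:2]-[.545,.151],np.ones(len(q))]; s=np.linalg.lstsq(A,q[:,2],rcond=None)[0]; print(n,len(q),"slope y",s[1].round(4),"z at hinge",s[2].round(4))
    for nm,p in(("A",(.608,-.2255)),("B",(.55,-.3515))):
        m=np.hypot(W[...,0]-p[0],W[...,1]-p[1])<.02; print(nm,np.nanpercentile(W[m][:,2],95).round(3))
E
```

```text
.546,.012,.25,91.3 travel [-0.0016 -0.0046  0.0041] dr [ 0.7  0.1 -0.2]
t 14.6 [0.5505 0.0137 0.2542] [1.793e+02 1.000e-01 9.110e+01] F [0.6 0.1 0.1] op 0.0007 grip 0.0
scene 3882 rmax 0.164 lid deg [ 2.7 15.3 17.3] yz99 [[-0.162, 0.006], [-0.003, 0.043]]
top 1798 rmax 0.166 lid deg [ 6.2 15.4 17.2] yz99 [[-0.162, 0.013], [-0.073, 0.043]]
scene 6319 slope y 0.0005 z at hinge 0.1112
A 0.096
B 0.096
top 2009 slope y 0.0038 z at hinge 0.1112
A 0.096
B 0.096
```

View pics/scene9.png

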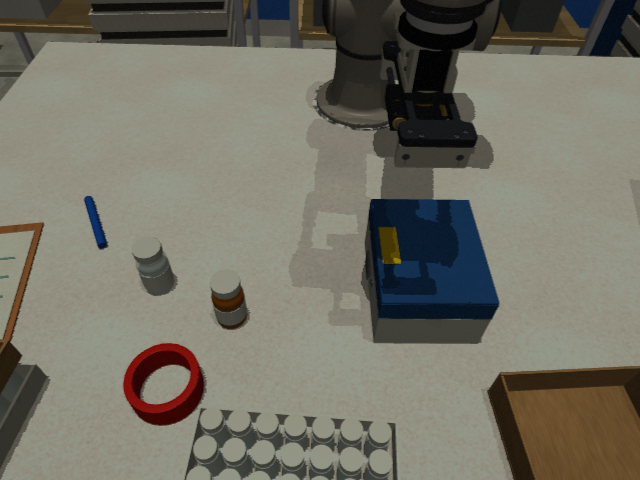

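The lid lies flat with the arm clear: slope 0, top at 111 mm as given, pad at (390,245). Both bottles are standing, with tops at 96 mm. Handing in.

```bash
python3 -c "
from cell import *
print(hand_in())"
```

```text
the job is handed in; nothing more can be done
None
```

The orange logger is fully plugged into the socket, the lid is snapped shut and stays closed with the arm clear, both bottles are still standing, and the job is handed in at about 15 s on the robot's clock.

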